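Clamp glass strips under a pinned jig cover

ROBOT

A 6-joint arm with a two-finger parallel gripper is mounted at the origin on the work surface. World frame = base frame: x ahead of the robot, y to its left, z up, the work surface at z = 0. Lengths are in m, angles in degrees, forces in N, time in s.
With the tool pointing down it reaches from about 0.4 to 0.825 m from the base axis. Payload 7 kg.
Tool frame: the origin (TCP) lies on the centre line of the jaws, within the pads' length; the fingertips stand 14 mm ahead of it and the grasp point (between the pads) lies 5 mm behind it; z points along the fingers, x is the direction in which the jaws open and shut, and the axes are right-handed (so a half turn about z gives the same grasp; the last joint's range is limited). The gripper opens to 88 mm and grips with 3 to 60 N. Pads are 19 mm wide; open, the fingers measure 130 mm over their backs; the gripper's body (78 mm by 193 mm) begins 47 mm behind the grasp point.
Start: joints at [86.35, 20.546, 0.682, 0, -70.136, -16.507], TCP at [0.233, 0.634, 0.241] pointing down, gripper open.
Joint ranges: [-176.03, 176.03], [-82.01, 121.73], [-58.28, 71.71], [-173.87, 95.51], [-174.79, -0.11], [-173.66, 173.66]. Speed limits (degrees/s): [136.94, 136.94, 172.46, 180, 180, 180].

INTERFACE

Orientations are given as [roll, pitch, yaw] about the fixed x, y, z axes, in that order (R = Rz(yaw) Ry(pitch) Rx(roll)).
In Python, from plant import * gives the robot as it stands.
- The arm moves only by the shell command python3 -m handwheel 'ROWS' [OPENING]. ROWS is JSON, a list of rows, each a list of 2 entries, a list of its own where there are three numbers: the shift along the tool's x, y, z each as a share of 0.2 m, from -1 to 1, then the turn, a rotation vector about the tool's x, y, z each as a share of 360 degrees, from -1 to 1. In form: [[[tx, ty, tz], [ax, ay, az]], ...]. A call has 1 to 5 rows; each row is the pose to reach, as a shift and turn from the pose commanded when the call began, along the tool's axes at that moment, turning the shorter way round; what a row does not reach only later rows make up. A row lasts 1/12 s, in which the tool goes at most 41.7 mm and 7.16 degrees, less where a joint would pass 70% of its speed; a pose out of reach is approached as far as the arm can. A call with a number of a shift or a turn outside -1 to 1 is refused whole. A call with a gripper value outside its range is refused whole. OPENING is the closure, from -1 (fully open) to 1 (shut), set as the call begins (- or left out, the last holds). The fingers move at their own pace and stop on an object; the grip force is fixed at half the most. Time passes only in rows, so rows that repeat a pose let the fingers close. It gives the time, the measured TCP pose, the force and the opening at its end, in the units of the state.
- get_obs(): the state, without advancing time (a new reading comes with each control period).
- snapshot(name): name is "scene" or "top" or "wrist"; returns a dict with "color" (420x560x3 uint8, red, green, blue), "z_map" (420x560 float32, m along the optical axis (not along the pixel's ray), 0 where there is no reading), "intrinsics" (3x3 intrinsics, pixels), "rvec" (rotation vector, rad) and "tvec" (3), from world to camera coordinates, as OpenCV has them. Camera axes: x right, y down, z forward; pixel columns grow to the right and rows downward; lengths in m; the calibration is good to about 2 mm. The wrist camera is an equidistant fisheye: a pixel r from the principal point sees the ray r / f radians off the axis. A picture is of the moment at which its call begins.
- close_job(): hands the job in, once; it reports no verdict.
The state is a dict: "clock": time; "joint_pos": joint angles; "qvel": joint speeds; "tau": joint torques, N m; "tool_pos": TCP position; "orientation": TCP orientation; "force": force on the tool from outside, world axes, zero at the start; "moment": the same for the moment, N m; "opening": finger opening in m.
Only numpy, scipy, OpenCV 4.12 (cv2) and the standard library are available. Lean on these libraries where they do the work, as an engineer would, in place of code of your own. Each camera call takes 0.05 s, during which the arm holds its last target. There are 200 camera calls.

TASK

Pick up the wooden jig cover by its metal rib, set it astride the narrow raised bed of the clamping jig and slide it along until the pocket beneath it drops over the locating pin. Press it down fully home against the springs, so that it clamps the two glass strips, and finish while still holding it pressed down there: do not let go. Leave the other things on the bench where they are.

Things in the scene. Friction and masses are not known exactly. Their poses are not given: they have to be found in the camera images.
- cover_mid (a point): Centre (half-way up) of the loose jig cover: an inverted wooden trough 90 mm long (x axis), 56 wide (y), 65 high, 0.3-0.5 kg, same after a half turn. It stands on two long side cheeks 7 mm thick, 42 mm apart, reaching 20 mm below the roof's flat underside. Roof 19 mm thick, its upper face 39 mm above the cheeks' lower edges. This point: 32.5 mm above those edges, 12.5 mm above the underside.
- cover_rib (a point): Centre of the aluminium grip rib on top of the cover: 60 mm long (cover's x), 18 mm thick (y), 26 mm high, its foot on the roof 13 mm below this point.
- cover_pocket (a point): Mouth of the blind pocket, in the middle of the underside of the cover's roof (not seen from above): 12 mm along the cover's x, 16 mm along y, 13 mm deep upward.
- bed_top (a point): Centre of the hard top face of the jig's fixed bed: a narrow wooden rail 150 mm long (x axis), 36 wide (y), its top 60 mm above the bench, on a foot 180 x 84 x 12 mm. z is up. The cover goes astride it, lengthwise, with 3 mm side play each way. On its centre line a steel pin 8 mm thick stands 11 mm above this face; where along x varies: up to 15 mm either way of this point.
- jaws (a joint): Travel (m) of the sprung jaws: 0 up, grows downward. On them two glass strips, 98 x 9 mm, lie along the bed either side of the pin, tops 5 mm above the hard face at 0. 8 N starts them down, 12 N brings them level (0.005). Off the pin's place the cover rides on its tip, underside 11 mm up; pocket over the pin, it drops onto the glass, then must be pushed the last 5 mm; it springs back if let go.
- spool: Bystander: grey solder spool standing on end, 52 mm across, 40 mm high; origin at the middle of its underside. Leave it alone.
- jar: Bystander: small amber flux jar, 44 mm across, 50 mm high; origin at the middle of its underside. Leave it alone.
- offcuts: Bystander: little pile of square glass offcuts, 50 mm across, 16 mm high; origin at the middle of its underside. Leave it alone.
- driver: Bystander: wooden-handled screwdriver lying down, 170 mm long; origin at the middle of its underside. Leave it alone.
- oil: Bystander: white bottle, 48 mm across, 110 mm high; origin at the middle of its underside. Leave it alone.
- pliers: Bystander: pliers lying flat, about 140 mm long, 13 mm high; origin at the middle of its underside. Leave it alone.
Mind the look-alikes: they are no part of the job. Leave any green or pink look-alike of the part that bears cover_mid alone.

How it is judged (in metres and radians):
On the way:
1. the cover is astride the bed, over the pin or already dropped onto the glass strips, not yet pressed home (x of cover_mid in the frame of bed_top between -0.06 and 0.06 m and y of cover_mid in the frame of bed_top between -0.006 and 0.006 m and z of cover_mid in the frame of bed_top between 0.0155 and 0.03 m), for 0.05 s.
At the end, for the whole second after the job is handed in: The cover is on the pin and pressed home: its underside within 2.5 mm of the bed's hard top face, level within 0.06 rad, along the bed, its middle within 20 mm of the bed's centre lengthwise and 5 mm sideways, and the fingers are still on it (over 3 N) (x of cover_mid in the frame of bed_top between -0.02 and 0.02 m and y of cover_mid in the frame of bed_top between -0.005 and 0.005 m and z of cover_mid in the frame of bed_top between 0.01 and 0.015 m and angle between cover_mid's own z axis and vertical below 0.06 rad and angle between the x axis of cover_mid and the x axis of bed_top, either way round below 0.15 rad and contact force between the fingers and cover above 3 N); the arm keeps its last pose, push and grip.
It fails at once if a bystander is shifted by more than 30 mm (distance of any of spool, jar, offcuts, driver, oil, pliers from where it was at the start of the episode above 0.03 m).
It also fails if it takes over 48 s, if anything falls off the work surface, if the arm or the gripper's body presses on something with over 40 N, if the wrist force passes 120 N, or if a joint passes its speed limit or range.

## Working session

There is one attempt and no reset: what is moved stays moved. The work goes in short steps, Python scripts to look and compute and a shell command to move; the robot and the scene stay as the last step left them, time stands still between calls to the robot, and variables do not carry over. Pictures are saved under pics/ and viewed, about 8 in all and at most 12, crops included, and the job is handed in when it is done.

```bash
mkdir -p pics
cat > h.py <<'E'
from plant import *
import numpy as np, cv2
def world(s):
    z=s["z_map"];K=s["intrinsics"];R=cv2.Rodrigues(np.array(s["rvec"],float))[0];t=np.array(s["tvec"],float).ravel()
    v,u=np.mgrid[:z.shape[0],:z.shape[1]]
    p=np.stack([(u-K[0][2])/K[0][0]*z,(v-K[1][2])/K[1][1]*z,z],-1)
    w=(p-t)@R; w[z==0]=np.nan
    return w
E
python3 - <<'E'
from h import *
for n in("top","scene"):
    s=snapshot(n);np.savez(n+".npz",**s);cv2.imwrite(f"pics/{n}.png",s["color"][...,::-1])
    print(n,s["intrinsics"],s["rvec"],s["tvec"])
print(get_obs())
E
```

```text
top [[541.75709512   0.         274.45388361]
 [  0.         541.75709512 205.33485889]
 [  0.           0.           1.        ]] [ 2.17173293 -2.12238467  0.16808866] [0.0173385  0.57598904 1.40983563]
scene [[406.41385562   0.         272.24159197]
 [  0.         406.41385562 210.96804798]
 [  0.           0.           1.        ]] [ 1.60480733  2.13489231 -0.72542946] [ 0.1317877  -0.39342933  1.38804284]
{'clock': 0.1, 'joint_pos': array([ 8.63505632e+01,  2.05867711e+01,  6.38501948e-01, -1.78594669e-02,
       -7.01360638e+01, -1.65071956e+01]), 'qvel': array([ 0.15986522, -0.12123506,  0.13732823,  0.04872096,  0.04394232,
        0.07083981]), 'tau': array([-1.78356826e-03, -5.84162092e+01,  2.93750435e+01,  7.01554075e+00,
        1.01378281e-02, -5.53693224e-05]), 'tool_pos': array([0.23247227, 0.63325306, 0.23971834]), 'orientation': array([-1.79992134e+02, -8.56280242e-02, -1.10162719e+02]), 'force': array([-0.52969888, -0.32375964,  0.14035139]), 'moment': array([-0.02206696, -0.00146805, -0.02998163]), 'opening': 0.08747098050396632}
```

View pics/top.png

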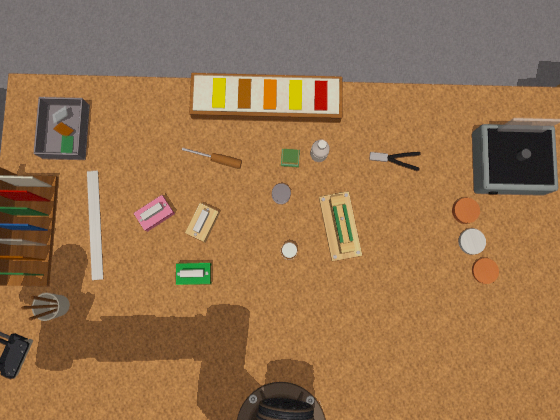

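View pics/scene.png

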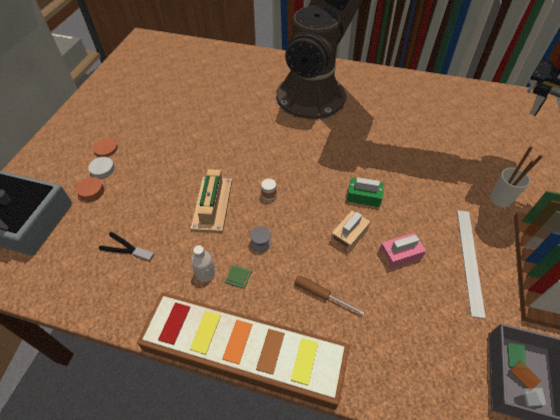

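The top view shows the plain wooden cover at about (202,222), the jig at (341,226), the spool at (281,193) and the jar at (289,250). The pink and green covers at (153,212) and (193,273) are the look-alikes. Next I'll measure the cover and jig.

Run:
```python
from h import *
s=dict(np.load("top.npz"));w=world(s)
s2=dict(np.load("scene.npz"));w2=world(s2)
def rect(name,P):
    (c,sz,a)=cv2.minAreaRect(P[:,:2].astype(np.float32)*1000)
    b=cv2.boxPoints((c,sz,a));e=[b[1]-b[0],b[2]-b[1]];e=max(e,key=np.linalg.norm)
    print(name,len(P),"c",np.round(c,1),"sz",np.round(sz,1),"long yaw",round(np.degrees(np.arctan2(e[1],e[0]))%180,1),"z",np.round(np.percentile(P[:,2],[5,50,95])*1000,1),"mean",np.round(P.mean(0)*1000,1))
def reg(W,cx,cy,r,z0,z1):
    m=(np.hypot(W[...,0]-cx,W[...,1]-cy)<r)&(W[...,2]>z0)&(W[...,2]<z1);return W[m]
def at(u,v):print((u,v),np.round(w[v,u]*1000,1))
at(202,222);at(341,226);at(250,222)
for nm,W in(("top",w),("scene",w2)):
    c=w[222,202];j=w[226,341]
    rect(nm+" cover rib",reg(W,c[0],c[1],.055,.055,.08));rect(nm+" cover roof",reg(W,c[0],c[1],.062,.030,.045))
    rect(nm+" foot",reg(W,j[0],j[1],.12,.007,.02));rect(nm+" bed",reg(W,j[0],j[1],.1,.05,.0685));rect(nm+" tips",reg(W,j[0],j[1],.1,.0685,.1))
    P=reg(W,j[0],j[1],.1,.055,.1);print(np.histogram(P[:,2],bins=np.arange(.055,.085,.002)))
# crops
im=s["color"][180:270,300:385];im2=s2["color"][160:240,180:245]
o=np.hstack([cv2.resize(im,(400,424),interpolation=2),cv2.resize(im2,(345,424),interpolation=2)])
cv2.imwrite("pics/jig.png",o[...,::-1])
```

```text
(202, 222) [524.  220.5  59.7]
(341, 226) [ 521.1 -145.    67.6]
(250, 222) [534.3  96.6  -2.6]
top cover rib 164 c [526.5 224.9] sz [18.2 59.5] long yaw 156.4 z [58.9 65.5 70.7] mean [525.9 224.7  64.9]
top cover roof 503 c [526.6 224.4] sz [56.6 89.9] long yaw 155.7 z [34.1 39.3 44. ] mean [525.5 223.7  39.2]
top foot 1157 c [ 521.3 -142.4] sz [234.9 224.1] long yaw 4.6 z [ 7.6 12.4 17.5] mean [ 522.9 -145.7   12.5]
top bed 740 c [ 528.9 -149.5] sz [150.2  37.6] long yaw 11.3 z [54.5 61.8 67.4] mean [ 528.2 -149.2   61.6]
top tips 48 c [ 535.8 -147.5] sz [129.   34.9] long yaw 11.8 z [68.6 69.8 73.2] mean [ 532.1 -148.3   70.3]
(array([ 46,  82, 126, 163, 137,  87,  65,  26,  10,   2,   1,   0,   0,
         0,   0]), array([0.055, 0.057, 0.059, 0.061, 0.063, 0.065, 0.067, 0.069, 0.071,
       0.073, 0.075, 0.077, 0.079, 0.081, 0.083, 0.085]))
scene cover rib 177 c [529.2 222.9] sz [18.9 61. ] long yaw 156.3 z [57.6 65.1 68.1] mean [532.4 222.9  64.3]
scene cover roof 528 c [528.7 223.2] sz [57.  94.5] long yaw 156.7 z [32.5 39.1 42. ] mean [538.5 222.7  38.7]
scene foot 855 c [ 532.3 -151.4] sz [181.8  84.7] long yaw 12.1 z [ 9.4 12.5 16.2] mean [ 550.1 -138.2   12.6]
scene bed 677 c [ 531.8 -151.9] sz [153.8  37.2] long yaw 12.2 z [54.5 61.4 66.8] mean [ 538.3 -149.    61.5]
scene tips 11 c [ 529.2 -158.2] sz [74.8 14.3] long yaw 17.5 z [68.9 71.1 73.5] mean [ 535.  -155.4   70.9]
(array([ 16,  65, 171, 160,  99, 101,  30,   2,   5,   1,   0,   0,   0,
         0,   0]), array([0.055, 0.057, 0.059, 0.061, 0.063, 0.065, 0.067, 0.069, 0.071,
       0.073, 0.075, 0.077, 0.079, 0.081, 0.083, 0.085]))
```

View pics/jig.png

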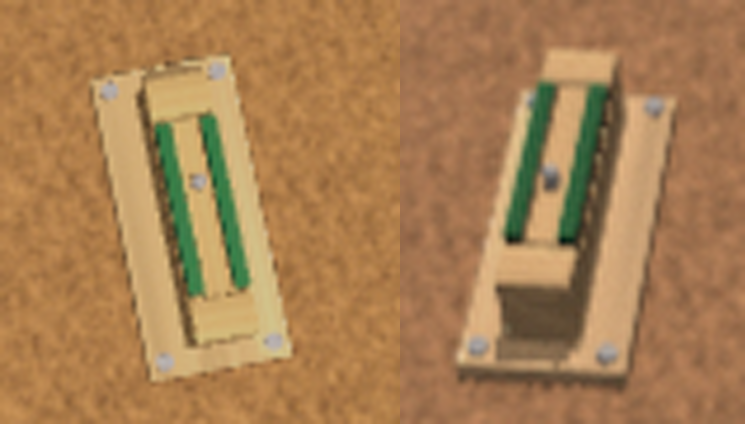

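The crop shows the steel pin tip at about top-view pixel (342.1,218.6) and scene pixel (208.3,193.0), between the two green strips. I'll work out its position along the bed and plan the grasp.

```bash
cat >> h.py <<'E'
def ray(s,u,v,z):
    K=s["intrinsics"];R=cv2.Rodrigues(np.array(s["rvec"],float))[0];t=np.array(s["tvec"],float).ravel()
    d=R.T@np.linalg.solve(K,[u,v,1.]);c=-R.T@t;return c+d*(z-c[2])/d[2]
from scipy.spatial.transform import Rotation as Ro
def go(p,yaw):
    o=get_obs();R=Ro.from_euler("xyz",o["orientation"],degrees=True);T=Ro.from_euler("xyz",[180,0,yaw],degrees=True)
    print("now",np.round(o["tool_pos"],4),np.round(o["orientation"],2),"F",np.round(o["force"],1),"op",round(o["opening"],4),"t",o["clock"])
    d=R.inv().apply(np.array(p)-o["tool_pos"]);r=(R.inv()*T).as_rotvec(degrees=True)
    print("shift",np.round(d/.2,4),"turn",np.round(r/360,4),"mm",np.round(d*1000,1),"deg",np.round(r,2))
E
python3 - <<'E'
from h import *
for n,u,v,c in(("top",342.1,218.6,(528.9,-149.5)),("scene",208.3,193.0,(531.8,-151.9))):
    s=dict(np.load(n+".npz"));p=ray(s,u,v,.070)*1000;a=np.radians(11.8);d=p[:2]-c
    print(n,p.round(1),"along",d@[np.cos(a),np.sin(a)],"across",d@[-np.sin(a),np.cos(a)])
go([.5275,.2240,.16],-113.8)
E
```

```text
top [ 540.4 -147.5   70. ] along 11.629973129074873 across -0.43594324231988013
scene [ 548.8 -146.4   70. ] along 17.75705435935064 across 1.9253981963236042
now [0.2325 0.6333 0.2397] [-1.7999e+02 -9.0000e-02 -1.1016e+02] F [-0.5 -0.3  0.1] op 0.0875 t 0.1
shift [ 1.4118 -2.09    0.401 ] turn [-0.     -0.0002  0.0101] mm [ 282.4 -418.    80.2] deg [-0.01 -0.09  3.64]
```

```bash
P="python3 -m handwheel"
$P '[[[0.55,-0.82,0.1],[0,0,0]],[[0.55,-0.82,0.1],[0,0,0]],[[0.55,-0.82,0.1],[0,0,0]],[[0.55,-0.82,0.1],[0,0,0]],[[0.55,-0.82,0.1],[0,0,0]]]' 0
$P '[[[0.55,-0.82,0.1],[0,0,0.01]],[[0.55,-0.82,0.1],[0,0,0.01]],[[0.55,-0.82,0.1],[0,0,0.01]],[[0.55,-0.82,0.1],[0,0,0.01]],[[0.55,-0.82,0.1],[0,0,0.01]]]'
python3 - <<'E'
from h import *
go([.5275,.2240,.16],-113.8)
E
```

```text
clock: 0.52
tool_pos: [0.3495, 0.4711, 0.22]
orientation: [180.0, -0.1, -110.2]
force: [0.1, 0.6, 0.7]
opening: 0.0599
clock: 0.93
tool_pos: [0.4655, 0.3114, 0.2001]
orientation: [180.0, -0.0, -113.8]
force: [-0.4, 0.4, -0.4]
opening: 0.0442
now [0.4655 0.3114 0.2001] [ 1.7998e+02 -4.0000e-02 -1.1380e+02] F [-0.4  0.4 -0.4] op 0.0442 t 0.9333
shift [ 0.2745 -0.4598  0.2006] turn [ 0.     -0.0001  0.    ] mm [ 54.9 -92.   40.1] deg [ 0.02 -0.04  0.  ]
```

```bash
P="python3 -m handwheel"
$P '[[[0.275,-0.46,0.2],[0,0,0]],[[0.275,-0.46,0.2],[0,0,0]],[[0.275,-0.46,0.2],[0,0,0]],[[0.275,-0.46,0.2],[0,0,0]],[[0.275,-0.46,0.2],[0,0,0]]]'
python3 - <<'E'
from h import *
go([.5275,.2240,.055],-113.8)
s=snapshot("wrist");np.savez("w1.npz",**s);cv2.imwrite("pics/w1.png",s["color"][...,::-1])
print(s["intrinsics"],s["z_map"].min(),s["z_map"].max())
E
```

```text
clock: 1.35
tool_pos: [0.5269, 0.2247, 0.1593]
orientation: [179.9, -0.1, -113.9]
force: [-0.1, -0.5, 0.2]
opening: 0.0433
now [0.5269 0.2247 0.1593] [ 1.7994e+02 -1.3000e-01 -1.1394e+02] F [-0.1 -0.5  0.2] op 0.0433 t 1.35
shift [ 0.001  -0.0046  0.5216] turn [ 0.0002 -0.0004 -0.0004] mm [  0.2  -0.9 104.3] deg [ 0.06 -0.13 -0.14]
[[325.1922621    0.         275.60461027]
 [  0.         325.1922621  210.46042009]
 [  0.           0.           1.        ]] 0.0 0.42704767
```

View pics/w1.png

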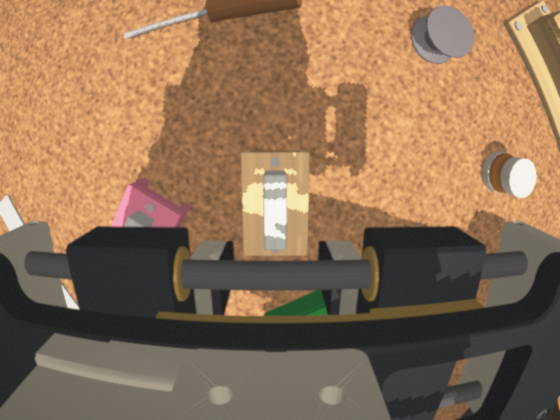

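The rib, centred at about (275,210), sits midway between the fingers and square to them, so I'll descend.

```bash
P="python3 -m handwheel"
$P '[[[0,-0.004,0.2],[0,0,0]],[[0,-0.004,0.36],[0,0,0]],[[0,-0.004,0.46],[0,0,0]],[[0,-0.004,0.52],[0,0,0]],[[0,-0.004,0.52],[0,0,0]]]'
$P '[[[0,0,0],[0,0,0]],[[0,0,0],[0,0,0]],[[0,0,0],[0,0,0]],[[0,0,0],[0,0,0]],[[0,0,0],[0,0,0]]]' 1
$P '[[[0,0,0],[0,0,0]],[[0,0,-0.05],[0,0,0]],[[0,0,-0.1],[0,0,0]],[[0,0,-0.15],[0,0,0]],[[0,0,-0.15],[0,0,0]]]'
python3 - <<'E'
from h import *
go([.5275,.2240,.180],-113.8)
E
```

```text
clock: 1.82
tool_pos: [0.5262, 0.227, 0.0548]
orientation: [179.9, -0.2, -113.7]
force: [0.4, 0.1, 0.5]
opening: 0.0439
clock: 2.23
tool_pos: [0.5272, 0.2261, 0.0571]
orientation: [180.0, -0.0, -113.8]
force: [0.3, -0.1, -3.5]
opening: 0.0181
clock: 2.65
tool_pos: [0.5289, 0.2274, 0.0894]
orientation: [-179.9, 0.2, -113.7]
force: [0.6, 1.3, -3.0]
opening: 0.0178
now [0.5289 0.2274 0.0894] [-179.88    0.21 -113.73] F [ 0.6  1.3 -3. ] op 0.0178 t 2.65
shift [ 0.0166 -0.0014 -0.4533] turn [-0.0003  0.0006  0.0002] mm [  3.3  -0.3 -90.7] deg [-0.12  0.21  0.07]
```

```bash
P="python3 -m handwheel"
$P '[[[0,0,-0.15],[0,0,0]],[[0,0,-0.3],[0,0,0]],[[0,0,-0.45],[0,0,0]],[[0,0,-0.5],[0,0,0]],[[0,0,-0.5],[0,0,0]]]'
python3 - <<'E'
from h import *
go([.53,.03,.185],-95.8)
go([.5296,-.1485,.185],-78.2)
E
```

```text
clock: 3.07
tool_pos: [0.5289, 0.2275, 0.1898]
orientation: [-179.8, 0.3, -113.7]
force: [-0.1, 0.6, -4.2]
opening: 0.0176
now [0.5289 0.2275 0.1898] [-179.83    0.32 -113.74] F [-0.1  0.6 -4.2] op 0.0176 t 3.0667
shift [ 0.9017 -0.4023  0.0202] turn [-0.0006  0.0008 -0.0498] mm [180.3 -80.5   4. ] deg [ -0.22   0.29 -17.94]
now [0.5289 0.2275 0.1898] [-179.83    0.32 -113.74] F [-0.1  0.6 -4.2] op 0.0176 t 3.0667
shift [ 1.7195 -0.7598  0.0166] turn [-0.0007  0.0007 -0.0987] mm [ 343.9 -152.     3.3] deg [ -0.26   0.26 -35.54]
```

```bash
P="python3 -m handwheel"
$P '[[[0.18,-0.08,0],[0,0,-0.015]],[[0.36,-0.16,0],[0,0,-0.03]],[[0.54,-0.24,0],[0,0,-0.045]],[[0.72,-0.32,0],[0,0,-0.05]],[[0.9,-0.4,0],[0,0,-0.05]]]'
$P '[[[0,0,0],[0,0,0]],[[0,0,0],[0,0,0]]]'
python3 - <<'E'
from h import *
go([.5296,-.1485,.185],-78.2)
E
```

```text
clock: 3.48
tool_pos: [0.5267, 0.0276, 0.1846]
orientation: [179.9, -0.0, -95.6]
force: [0.9, 0.3, -4.2]
opening: 0.0176
clock: 3.65
tool_pos: [0.5269, 0.0271, 0.1846]
orientation: [179.8, -0.0, -96.0]
force: [-0.0, 0.6, -3.8]
opening: 0.0179
now [0.5269 0.0271 0.1846] [ 1.7984e+02 -5.0000e-02 -9.5990e+01] F [-0.   0.6 -3.8] op 0.0179 t 3.65
shift [ 0.8717 -0.1049 -0.0014] turn [ 0.0005 -0.0001 -0.0494] mm [174.3 -21.   -0.3] deg [  0.16  -0.02 -17.79]
```

```bash
P="python3 -m handwheel"
$P '[[[0.18,-0.02,0],[0,0,-0.015]],[[0.36,-0.04,0],[0,0,-0.03]],[[0.54,-0.06,0],[0,0,-0.045]],[[0.72,-0.08,0],[0,0,-0.0494]],[[0.872,-0.105,0],[0,0,-0.0494]]]'
$P '[[[0,0,0],[0,0,0]],[[0,0,0],[0,0,0]],[[0,0,0],[0,0,0]]]'
python3 - <<'E'
from h import *
go([.5296,-.1485,.150],-78.2)
for n in("top","scene"):
    s=snapshot(n);np.savez(n+"2.npz",**s);W=world(s)
    for z0,z1,l in((.165,.21,"rib"),(.14,.178,"roof")):
        m=(np.hypot(W[...,0]-.53,W[...,1]+.15)<.065)&(W[...,2]>z0)&(W[...,2]<z1);P=W[m]
        if len(P)>5:print(n,l,len(P),P.mean(0).round(4),cv2.minAreaRect(P[:,:2].astype(np.float32)*1000))
a=np.load("scene2.npz")["color"][100:260,140:300];b=np.load("top2.npz")["color"][160:280,280:400]
cv2.imwrite("pics/ov.png",np.hstack([cv2.resize(a,(400,400)),cv2.resize(b,(400,400))])[...,::-1])
E
```

```text
clock: 4.07
tool_pos: [0.5309, -0.1471, 0.1851]
orientation: [179.9, 0.0, -77.8]
force: [0.8, 0.8, -3.8]
opening: 0.0179
clock: 4.32
tool_pos: [0.5313, -0.1456, 0.1853]
orientation: [179.9, 0.0, -78.0]
force: [0.5, -0.1, -3.9]
opening: 0.018
now [ 0.5313 -0.1456  0.1853] [ 1.7991e+02  4.0000e-02 -7.7990e+01] F [ 0.5 -0.1 -3.9] op 0.018 t 4.3167
shift [0.0126 0.011  0.1766] turn [0.0002 0.0001 0.0006] mm [ 2.5  2.2 35.3] deg [0.09 0.04 0.21]
top rib 107 [ 0.4943 -0.1545  0.169 ] ((495.03765869140625, -150.9669952392578), (15.817012786865234, 56.629905700683594), 11.914826393127441)
top roof 133 [ 0.493  -0.1525  0.1661] ((494.891845703125, -150.98211669921875), (15.936417579650879, 56.663387298583984), 12.32054615020752)
scene rib 647 [ 0.5484 -0.1396  0.18  ] ((535.091796875, -144.641845703125), (92.81690979003906, 55.7210578918457), 11.310052871704102)
scene roof 538 [ 0.555  -0.1343  0.1634] ((535.3116455078125, -144.70358276367188), (92.71275329589844, 56.00598907470703), 11.893686294555664)
```

View pics/ov.png

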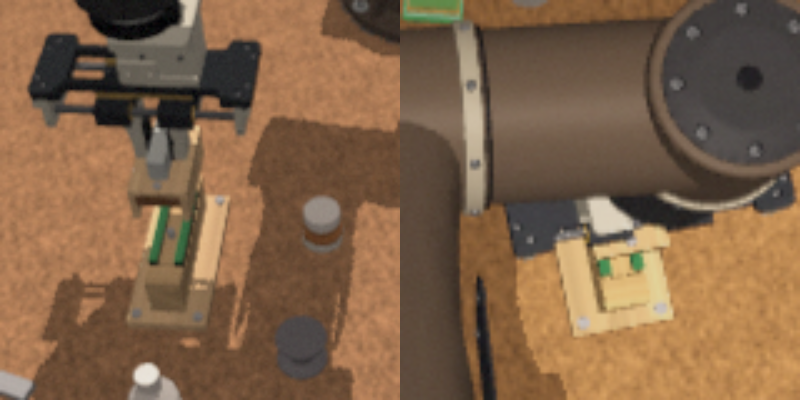

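The scene view shows the cover aligned lengthwise above the bed. The estimates of the sideways offset differ by about 4 mm (2.5 against 6.4), so I'll go lower and measure again, closer in.

```bash
P="python3 -m handwheel"
$P '[[[0.021,0.011,0.1],[0,0,0]],[[0.021,0.011,0.2],[0,0,0]],[[0.021,0.011,0.235],[0,0,0]],[[0.021,0.011,0.235],[0,0,0]],[[0.021,0.011,0.235],[0,0,0]]]'
python3 - <<'E'
from h import *
go([.5296,-.1485,.150],-78.2)
s=snapshot("scene");np.savez("scene3.npz",**s);W=world(s)
a=np.radians(11.8);B=np.array([.5318,-.1519]);ex=np.array([np.cos(a),np.sin(a)]);ey=np.array([-ex[1],ex[0]])
D=W[...,:2]-B;X=D@ex*1000;Y=D@ey*1000;Z=W[...,2]*1000
def st(l,m):print(l,m.sum(),"x",np.percentile(X[m],[1,99]).round(1),"y",np.percentile(Y[m],[1,3,97,99]).round(1),"z",np.median(Z[m]).round(1))
n=(abs(X)<100)&(abs(Y)<50)
st("roof",n&(Z>110)&(Z<124)&(abs(Y)<40));st("bed",n&(Z>55)&(Z<69)&(X>45));st("foot",n&(Z>7)&(Z<18));st("all cover",n&(Z>85)&(Z<145)&(abs(Y)<40))
im=s["color"][120:220,150:270];cv2.imwrite("pics/sc3.png",cv2.resize(im,(720,600),interpolation=2)[...,::-1])
w=snapshot("wrist")["color"];cv2.imwrite("pics/w3.png",w[...,::-1])
E
```

```text
clock: 4.83
tool_pos: [0.5306, -0.1502, 0.1398]
orientation: [180.0, -0.0, -77.9]
force: [-0.2, -0.3, -3.5]
opening: 0.0179
now [ 0.5306 -0.1502  0.1398] [ 1.7997e+02 -2.0000e-02 -7.7890e+01] F [-0.2 -0.3 -3.5] op 0.0179 t 4.8333
shift [-0.0092  0.0032 -0.051 ] turn [ 0.0001 -0.      0.0009] mm [ -1.8   0.6 -10.2] deg [ 0.03 -0.02  0.31]
roof 346 x [-39.9  48.2] y [-25.8 -24.5  29.4  29.5] z 121.4
bed 156 x [45.6 75.7] y [-17.4 -16.3  17.8  18.4] z 60.2
foot 790 x [-86.4  90. ] y [-40.7 -39.4  41.7  42.4] z 12.4
all cover 614 x [-40.2  48.2] y [-25.8 -24.2  29.4  29.7] z 121.4
```

View pics/sc3.png

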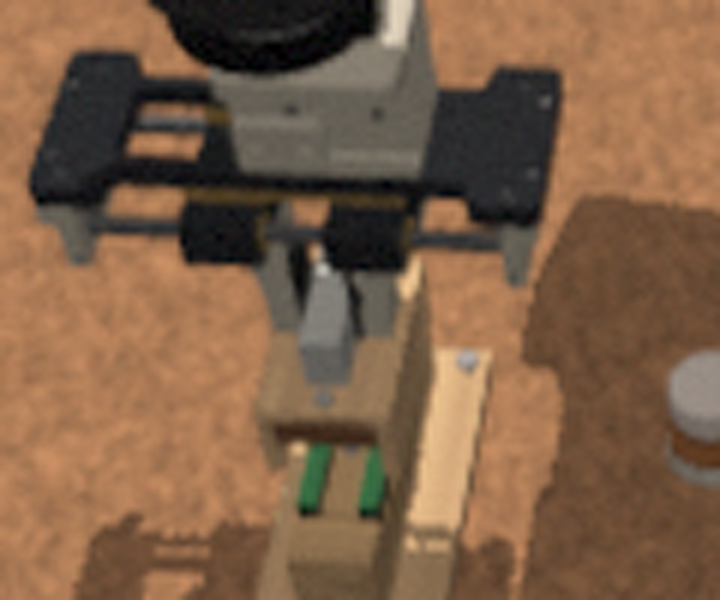

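View pics/w3.png

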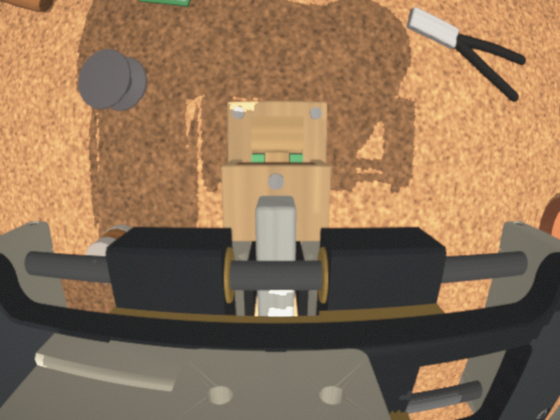

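The wrist view shows the roof spanning u 222–330 (centre 276). The foot and strips are centred at about 277, so the cover is about 1 mm to +y, while the scene cloud says 1.6 mm. I'll shift 1.2 mm and lower.

```bash
P="python3 -m handwheel"
$P '[[[0.006,0,0],[0,0,0.0]],[[0.006,0,0.04],[0,0,0]],[[0.006,0,0.08],[0,0,0]],[[0.006,0,0.12],[0,0,0]],[[0.006,0,0.12],[0,0,0]]]'
$P '[[[0,0,0.01],[0,0,0]],[[0,0,0.01],[0,0,0]],[[0,0,0.01],[0,0,0]]]'
$P '[[[0,0,0.01],[0,0,0]],[[0,0,0.01],[0,0,0]],[[0,0,0.01],[0,0,0]]]'
```

```text
clock: 5.35
tool_pos: [0.5291, -0.1519, 0.1133]
orientation: [179.8, 0.1, -78.0]
force: [0.2, -0.4, -4.1]
opening: 0.0178
clock: 5.6
tool_pos: [0.5307, -0.152, 0.1136]
orientation: [180.0, -0.0, -78.0]
force: [0.4, -0.2, -3.6]
opening: 0.0179
clock: 5.85
tool_pos: [0.5306, -0.152, 0.1116]
orientation: [-180.0, 0.0, -78.0]
force: [-0.2, -0.2, -3.7]
opening: 0.018
```

```bash
P="python3 -m handwheel"
for i in 1 2 3; do $P '[[[0,0,0.006],[0,0,0]],[[0,0,0.006],[0,0,0]],[[0,0,0.006],[0,0,0]]]' | grep -E "tool|force"; done
```

```text
tool_pos: [0.5305, -0.152, 0.1103]
force: [0.0, 0.3, -3.1]
tool_pos: [0.5305, -0.152, 0.1091]
force: [-0.2, 0.4, -3.8]
tool_pos: [0.5307, -0.152, 0.108]
force: [-0.5, -0.3, -3.1]
```

```bash
P="python3 -m handwheel"
for i in 1 2 3; do $P '[[[0,0,0.006],[0,0,0]],[[0,0,0.006],[0,0,0]],[[0,0,0.006],[0,0,0]]]' | grep -E "tool|force"; done
```

```text
tool_pos: [0.5308, -0.1521, 0.1078]
force: [-4.1, 0.7, 6.5]
tool_pos: [0.5308, -0.1521, 0.1077]
force: [-7.2, 2.4, 16.4]
tool_pos: [0.5309, -0.1522, 0.1074]
force: [-10.4, 3.2, 24.2]
```

Contact on the pin tip, at the expected height. I'll ease the push off and slide towards the pin (tool -y).

```bash
P="python3 -m handwheel"
$P '[[[0,0,-0.014],[0,0,0]],[[0,0,-0.014],[0,0,0]],[[0,0,-0.014],[0,0,0]]]' | grep -E "tool|force"
for i in 1 2 3; do $P '[[[0,-0.005,0],[0,0,0]],[[0,-0.01,0],[0,0,0]],[[0,-0.01,0],[0,0,0]]]' | grep -E "tool|force"; done
```

```text
tool_pos: [0.531, -0.152, 0.1078]
force: [-2.0, 1.8, 7.2]
tool_pos: [0.5313, -0.152, 0.1077]
force: [-7.9, 1.0, 12.5]
tool_pos: [0.5317, -0.1519, 0.1077]
force: [-13.4, 1.2, 17.9]
tool_pos: [0.5321, -0.1518, 0.1077]
force: [-17.8, -1.1, 23.2]
```

The cover sticks on the pin and the forces are building, so I'll lighten the push until it slides.

```bash
P="python3 -m handwheel"
for i in 1 2 3; do $P '[[[0,0,-0.006],[0,0,0]],[[0,0,-0.006],[0,0,0]],[[0,0,-0.006],[0,0,0]]]' | grep -E "tool|force|orient"; done
```

```text
tool_pos: [0.5364, -0.1508, 0.1079]
orientation: [180.0, 0.0, -78.0]
force: [-0.9, 0.0, -1.3]
tool_pos: [0.5365, -0.1506, 0.1092]
orientation: [180.0, 0.0, -78.0]
force: [0.2, -0.8, -4.3]
tool_pos: [0.5365, -0.1507, 0.1108]
orientation: [-180.0, -0.0, -78.0]
force: [-0.4, -0.1, -3.2]
```

```bash
P="python3 -m handwheel"
$P '[[[0,0,0.008],[0,0,0]],[[0,0,0.014],[0,0,0]],[[0,0,0.014],[0,0,0]],[[0,0,0.014],[0,0,0]]]' | grep -E "tool|force"
for i in 1 2 3; do $P '[[[0,-0.005,0],[0,0,0]],[[0,-0.005,0],[0,0,0]],[[0,-0.005,0],[0,0,0]]]' | grep -E "tool|force"; done
```

```text
tool_pos: [0.5365, -0.1507, 0.108]
force: [0.4, -0.2, -3.0]
tool_pos: [0.5373, -0.1505, 0.1079]
force: [-0.8, 0.3, -2.2]
tool_pos: [0.5385, -0.1503, 0.1079]
force: [0.6, 0.6, -2.7]
tool_pos: [0.5395, -0.1501, 0.1079]
force: [-0.5, 0.5, -3.1]
```

Sliding freely with almost no load. I'll add a light push (about 3 N) and continue in 1 mm steps, watching z.

```bash
P="python3 -m handwheel"
$P '[[[0,-0.003,0.003],[0,0,0]],[[0,-0.003,0.003],[0,0,0]]]' | grep -E "tool|force"
for i in 1 2 3; do $P '[[[0,-0.005,0],[0,0,0]],[[0,-0.005,0],[0,0,0]],[[0,-0.005,0],[0,0,0]]]' | grep -E "tool|force"; done
```

```text
tool_pos: [0.54, -0.1499, 0.1073]
force: [-0.0, 0.2, -4.9]
tool_pos: [0.541, -0.1498, 0.1074]
force: [0.1, -0.0, -3.2]
tool_pos: [0.542, -0.1496, 0.1074]
force: [-0.2, 1.4, -3.5]
tool_pos: [0.5429, -0.1494, 0.1074]
force: [-0.6, 0.4, -3.5]
```

At 107.4 mm, below the earlier contact height, the cover hangs free, so the pocket may be over the pin. I'll test by lowering.

```bash
P="python3 -m handwheel"
for i in 1 2 3; do $P '[[[0,0,0.005],[0,0,0]],[[0,0,0.005],[0,0,0]],[[0,0,0.005],[0,0,0]]]' | grep -E "tool|force|orient"; done
```

```text
tool_pos: [0.5428, -0.1494, 0.1063]
orientation: [180.0, 0.0, -78.0]
force: [-0.7, 0.4, -3.3]
tool_pos: [0.5428, -0.1493, 0.1053]
orientation: [180.0, 0.0, -78.0]
force: [0.4, -0.3, -4.2]
tool_pos: [0.5428, -0.1494, 0.1043]
orientation: [180.0, 0.0, -78.0]
force: [0.6, 0.3, -4.6]
```

It's going in. I'll lower onto the glass, which should come at about 101.8 mm.

```bash
P="python3 -m handwheel"
for i in 1 2 3 4; do $P '[[[0,0,0.005],[0,0,0]],[[0,0,0.005],[0,0,0]],[[0,0,0.005],[0,0,0]]]' | grep -E "tool|force|orient"; done
```

```text
tool_pos: [0.5428, -0.1493, 0.1033]
orientation: [180.0, 0.0, -78.0]
force: [-0.0, 0.8, -4.3]
tool_pos: [0.5428, -0.1494, 0.1023]
orientation: [180.0, 0.0, -78.0]
force: [-0.2, 0.1, -3.8]
tool_pos: [0.543, -0.1494, 0.1019]
orientation: [-180.0, -0.0, -78.0]
force: [-3.1, 0.6, 4.0]
tool_pos: [0.543, -0.1494, 0.1007]
orientation: [-180.0, -0.0, -78.0]
force: [-3.1, 1.6, 5.5]
```

On the glass at 101.9 mm, and the springs are starting to give. Pressing home.

```bash
P="python3 -m handwheel"
for i in 1 2 3 4; do $P '[[[0,0,0.008],[0,0,0]],[[0,0,0.008],[0,0,0]],[[0,0,0.008],[0,0,0]]]' | grep -E "tool|force|orient"; done
```

```text
tool_pos: [0.543, -0.1494, 0.0991]
orientation: [-180.0, -0.0, -78.0]
force: [-3.2, 1.1, 5.6]
tool_pos: [0.5431, -0.1494, 0.0976]
orientation: [-180.0, -0.0, -78.0]
force: [-4.1, 1.0, 7.1]
tool_pos: [0.5431, -0.1494, 0.097]
orientation: [-180.0, -0.0, -77.9]
force: [-7.1, 3.5, 15.2]
tool_pos: [0.5431, -0.1494, 0.0969]
orientation: [-179.9, -0.1, -77.9]
force: [-12.2, 5.3, 28.8]
```

```bash
P="python3 -m handwheel"
$P '[[[0,0,-0.004],[0,0,0]],[[0,0,-0.004],[0,0,0]],[[0,0,-0.004],[0,0,0]],[[0,0,-0.004],[0,0,0]],[[0,0,-0.004],[0,0,0]]]'
python3 - <<'E'
from h import *
s=snapshot("scene");W=world(s)
a=np.radians(11.8);B=np.array([.5318,-.1519]);ex=np.array([np.cos(a),np.sin(a)]);ey=np.array([-ex[1],ex[0]])
D=W[...,:2]-B;X=D@ex*1000;Y=D@ey*1000;Z=W[...,2]*1000
m=(abs(X)<80)&(abs(Y)<35)&(Z>72)&(Z<86)
print(m.sum(),np.percentile(X[m],[1,99]).round(1),np.percentile(Y[m],[1,99]).round(1),np.median(Z[m]))
im=s["color"][120:220,150:270];cv2.imwrite("pics/end.png",cv2.resize(im,(720,600),interpolation=2)[...,::-1])
E
```

```text
clock: 14.27
tool_pos: [0.5431, -0.1494, 0.0969]
orientation: [-179.9, -0.0, -77.9]
force: [-8.8, 3.8, 22.9]
opening: 0.0179
323 [-23.7  60.2] [-27.5  27.8] 79.24718465738765
```

View pics/end.png

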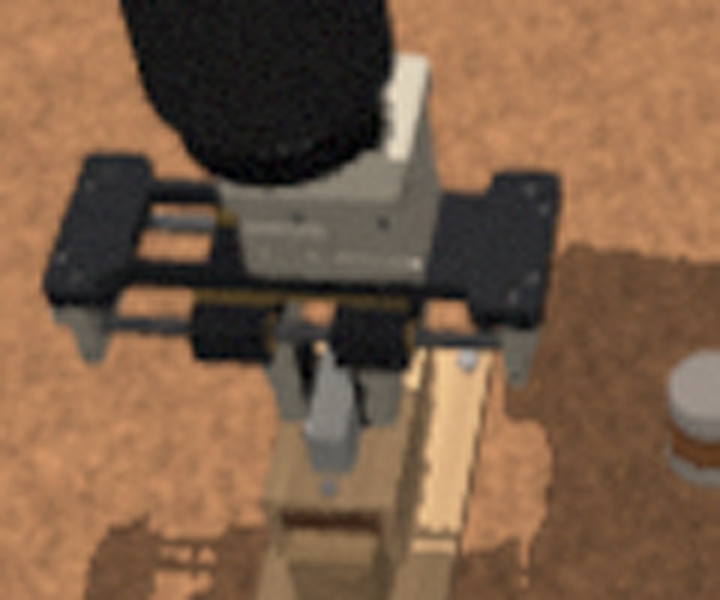

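The picture shows the cover fully down on the bed and still gripped. Its roof is at z 79.2 mm (79 expected when home), about +15 mm along the bed and within 1 mm sideways. Handing in.

```bash
python3 -c "
from plant import *
close_job()"
```

```text
the job is handed in; nothing more can be done
```

The cover is on the pin and pressed fully home, and I handed the job in at about 14 s with the gripper still holding it down. `close_job()` gives no verdict, so the judged result isn't known.

I picked the plain wooden cover up by its rib, set it astride the bed and slid it along until the pocket dropped over the pin. It landed on the glass at TCP height 101.9 mm and stopped hard 5.0 mm lower, at 96.9 mm.

**Last checks:**
- **Height:** the roof is at z ≈ 79.2 mm, against 79 mm expected when fully home.
- **Position:** the middle is about +15 mm along the bed and within 1 mm sideways. The tilt is about 0.1°, and the yaw is within about 0.3° of the bed's.
- **Push:** the final reading was about 23 N upward on the tool. The finger opening was 17.9 mm, so the rib is still gripped.

**What disagreed or went wrong:**
- **Camera estimates:** they differed by 3–4 mm on the bed's sideways position and by 6 mm on the pin's place. I settled the sideways position with a closer look and found the pin by feel.
- **First slide:** the cover stuck on the pin tip with about 23 N upward and 18 N along the bed, until I eased the push.
- **Bystanders:** I didn't measure their positions at the end. The moves kept clear of them and I felt no unexpected contact.

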